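Gauge the shelf groove of a bookcase board

ROBOT

A 6-joint arm with a two-finger parallel gripper is mounted at the origin on the work surface. World frame = base frame: x ahead of the robot, y to its left, z up, the work surface at z = 0. Lengths are in m, angles in rad, forces in N, time in s.
With the tool pointing down it reaches from about 0.375 to 0.925 m from the base axis. Payload 5.7 kg.
Tool frame: the origin (TCP) lies midway between the tips of the shut fingers; the grasp point (between the pads) lies 19 mm behind it; z points along the fingers, y is the line along which they close (so a half turn about z gives the same grasp; the last joint's range is limited). The gripper opens to 88 mm and grips with 3 to 60 N. Pads are 20 mm wide; open, the fingers measure 115 mm over their backs; the gripper's body (75 mm by 178 mm) begins 61 mm behind the grasp point.
Start: joints at [1.142, 0.359, 1.51, -0, 1.272, -0.115], TCP at [0.185, 0.571, 0.223] pointing down, gripper open.
Joint ranges: [-2.97, 2.97], [-1.01, 2.36], [0.21, 2.38], [-0.96, 4.11], [0.2, 2.71], [-2.98, 2.98]. Speed limits (rad/s): [2.39, 2.39, 3.14, 3.14, 3.14, 3.14].

INTERFACE

Orientations are given as a unit quaternion [x, y, z, w].
In Python, from rig import * gives the robot as it stands. The module is installed in compiled form; this text tells all that it offers.
- The arm moves only by the shell command python3 -m handwheel 'ROWS' [FORCE]. ROWS is JSON, one flat list of numbers, 5 for each row, row after row: the shift along the tool's x, y, z in units of 50 mm (1.0 is 50 mm), then the turn about the tool's z in units of 8 degrees (1.0 is 8 degrees), then the finger opening in mm, from 0 to 87.8. A call has 1 to 20 rows; each row shifts and turns the commanded pose from where the row before left it, along the tool's axes as they then stand; what a row does not reach is not made up. A row lasts 1/8 s, in which the tool goes at most 62.5 mm and 10.7 degrees, less where a joint would pass 70% of its speed; a pose out of reach is approached as far as the arm can. A call is refused whole if a number of a shift passes 1 or a number of a turn 1, either way. A call with a gripper value outside its range is refused whole. The fingers move at their own pace and stop on an object; FORCE is the grip in N (left out, the last holds). Time passes only in rows, so rows that do not move let the fingers close. It gives the time, the measured TCP pose, the force, the opening and the grip force at its end, in the units of the state.
- state(): the state, without advancing time (a new reading comes with each control period).
- capture(name): name is "scene" or "top"; returns the picture (420x560x3 uint8, red, green, blue); there is no depth.
- camera_params(name): a dict with "mtx" (3x3 intrinsics, pixels), "R" (3x3) and "t" (3): a world point X has camera coordinates R X + t. Camera axes: x right, y down, z forward; pixel columns grow to the right and rows downward; lengths in m; the calibration is good to about 2 mm. A picture is of the moment at which its call begins. camera_params takes no time and is no camera call.
- hand_in(): hands the job in; it is judged then, once.
The state is a dict: "t": time; "joint_pos": joint angles; "joint_vel": joint speeds; "effort": joint torques, N m; "eef_pos": TCP position; "tcp_rot": TCP orientation; "contact_force": force on the tool from outside, world axes, zero at the start; "moment": the same for the moment, N m; "opening": finger opening in m; "finger_force": force on a finger pad.
Only numpy, scipy, OpenCV 4.12 (cv2) and the standard library are available. Lean on these libraries where they do the work, as an engineer would, in place of code of your own. Each camera call takes 0.05 s, during which the arm holds its last target. There are 200 camera calls.

TASK

Take the sprung depth gauge from its wooden holder and find the groove in the bookcase board with its probe, then press gently until the gauge's base sits flat on the board, lying across the groove, and leave it standing there. Then read the depth: if the groove is deeper than 12 mm slide the marker's tab fully to the tall post, otherwise fully to the short post. Leave everything else on the table where it is.

Things in the scene. Friction and masses are not known exactly. Their poses are not given: they have to be found in the camera images.
- gauge: Loose aluminium gauge, 0.25 kg: base 90 (x) x 30 (y) x 12 mm high, on it a dark block 36 (x) x 24 (y) mm up to 70 mm height, gripped across its x. A 5 mm round probe with ball tip sticks out 24 mm below the base's middle when free; its cap above the block is then at 80 mm, at 104 mm when pushed in. Origin: centre of the base's underside. Starts upright on the holder, probe in its gap.
- probe (a joint): How far the probe is pushed up, m: 0 free, 0.024 level with the base's underside. With the base flat on the board, groove depth = 0.024 minus this; about 0.024 means the probe is beside the groove. Spring 1.6 N at 0, rising 0.06 N per mm, plus 0.8 N guide friction: the last of the way must be pressed; once down, the gauge's weight keeps it down.
- holder: Light wooden holder, fixed: base plate 130 (x) x 60 (y) mm with two blocks 35 mm high and a 30 mm gap between them, on which the gauge's base rests along the holder's x. Origin: centre of its underside.
- cradle: Fixed grey cradle 260 (x) x 130 (y) mm, side rails 26 mm high, holding a light wooden board 200 (x) x 110 (y) mm with its top 45 mm above the cradle's origin (centre of underside). The board is held fast, but up to 20 mm off centre along the cradle's x, which this pose does not show. Across its middle, along the cradle's y, runs one groove, 9 mm wide, 6 to 18 mm deep.
- board_mid (a point): Point on the board's top over the cradle's middle, axes as the cradle's. The groove's centre line lies within 20 mm of it towards +x or -x: find it by look, or slide the sprung probe along x on the board until it drops in and meets the groove's wall. The gauge may stand up to 50 mm from here along the groove.
- marker: Fixed wooden marker track, 60 (x) x 160 (y) x 16 mm high, with a brass post 42 mm high at its +y end (tall post) and one 12 mm high at its -y end (short post), each 70 mm from the middle. Origin: centre of its underside.
- tab (a joint): Position of the marker's tab, m: 0 at the short post's end, 0.09 at the tall post's end; it moves along the marker's y against about 1.5 N of friction and stays where it is left; starts near the middle.
- tab_top (a point): Middle of the top of the marker's black tab, 51 mm above the table; the tab is 14 (x) x 24 (y) x 34 mm high and is pinched across its x or pushed from its side.
- magnifier: Magnifying glass lying flat, black ring 72 mm across, handle along its y. Origin: under the lens. Leave alone.
- book: Closed red book 150 x 210 x 33 mm, lying. Origin: centre of the underside. Leave alone.
- mug: White mug, 80 mm wide, 90 mm high. Origin: centre of the underside. Leave alone.
- sanding_block: Cork sanding block 100 x 55 x 35 mm. Origin: centre of the underside. Leave alone.
- glue: White glue bottle, 44 mm wide, 110 mm high. Origin: centre of the underside. Leave alone.
- offcut: Dark wooden offcut 110 x 50 x 18 mm. Origin: centre of the underside. Leave alone.
Things that resemble listed ones, but are neither listed nor needed, are in the scene too. Of the things that look like the gauge, the middle-sized one is meant. Leave any pink look-alike of the marker alone.

How it is judged:
On the way:
1. the gauge stands released and flat across the groove, probe on its floor, while the marker's tab is still away from both ends (20 mm or more) (z of gauge in the frame of cradle between 0.0435 and 0.0465 m and x of gauge in the frame of cradle between -0.03 and 0.03 m and y of gauge in the frame of cradle between -0.05 and 0.05 m and angle between gauge's own z axis and vertical below 0.03 rad and angle between the x axis of gauge and the x axis of cradle, either way round below 0.35 rad and value of joint probe between 0.004 and 0.02 m and contact force between gauge and the fingers below 0.1 N and linear speed of gauge below 0.02 m/s and value of joint tab between 0.02 and 0.07 m), for 0.3 s.
At the end, for the whole second after the job is handed in: Gauge released, flat (1.5 mm, 0.03 rad) across the groove (0.35 rad), within 30 mm in cradle x, 50 mm in y of board_mid, probe pushed in 4 to 20 mm. Tab within 8 mm of its tall-post end if the groove is deeper than 12 mm, else of its short-post end; at 10.5 to 13.5 mm either (z of gauge in the frame of cradle between 0.0435 and 0.0465 m and x of gauge in the frame of cradle between -0.03 and 0.03 m and y of gauge in the frame of cradle between -0.05 and 0.05 m and angle between gauge's own z axis and vertical below 0.03 rad and angle between the x axis of gauge and the x axis of cradle, either way round below 0.35 rad and value of joint probe between 0.004 and 0.02 m and contact force between gauge and the fingers below 0.1 N and linear speed of gauge below 0.02 m/s and ((value of joint probe below 0.0135 m and value of joint tab above 0.082 m) or (value of joint probe above 0.0105 m and value of joint tab below 0.008 m))); the robot touches nothing.
It fails at once if the gauge is pressed on the board with more than 30 N (contact force between gauge and cradle above 30 N).
It fails at once if another object on the table is shifted by more than 20 mm (distance of any of magnifier, book, mug, sanding_block, glue, offcut from where it was at the start of the episode above 0.02 m).
It also fails if it takes over 61 s, if anything falls off the work surface, if the arm or the gripper's body presses on something with over 40 N, if the wrist force passes 120 N, or if a joint passes its speed limit or range.

## Working session

There is one attempt and no reset: what is moved stays moved. The work goes in short steps, Python scripts to look and compute and a shell command to move; the robot and the scene stay as the last step left them, time stands still between calls to the robot, and variables do not carry over. Pictures are saved under pics/ and viewed, at most 10 in all, crops included, and the job is handed in when it is done.

```bash
mkdir -p pics; cat > h.py <<'E'
from rig import *
import numpy as np, cv2
def ray(n,u,v,z):
    c=camera_params(n);R=np.array(c["R"]);t=np.array(c["t"]);K=np.array(c["mtx"])
    C=-R.T@t;d=R.T@np.linalg.solve(K,[u,v,1.]);return C+d*(z-C[2])/d[2]
def proj(n,X):
    c=camera_params(n);p=np.array(c["mtx"])@(np.array(c["R"])@np.array(X)+np.array(c["t"]));return p[:2]/p[2]
E
python3 - <<'E'
from h import *
for n in("scene","top"):
    im=capture(n);cv2.imwrite(f"pics/{n}0.png",im[:,:,::-1])
    c=camera_params(n);R=np.array(c["R"]);print(n,(-R.T@np.array(c["t"])).round(3),R.round(3).tolist(),np.array(c["mtx"]).round(1).tolist())
s=state();print(s["t"],s["eef_pos"],s["tcp_rot"],s["contact_force"],s["opening"])
E
```

```text
scene [1.035 1.026 0.783] [[-0.874, 0.485, -0.02], [0.275, 0.461, -0.844], [-0.4, -0.743, -0.536]] [[478.8, 0.0, 280.6], [0.0, 478.8, 211.6], [0.0, 0.0, 1.0]]
top [0.416 0.032 1.389] [[0.007, -1.0, 0.008], [-0.998, -0.007, -0.054], [0.055, -0.008, -0.998]] [[483.8, 0.0, 267.6], [0.0, 483.8, 208.1], [0.0, 0.0, 1.0]]
0.1 [0.18494741 0.57013528 0.22191829] [ 1.56225562e-01  9.87721071e-01 -7.88352646e-04 -1.97513057e-04] [ 0.1075131  -1.17503397  1.03010481] 0.08769113902278905
```

View pics/scene0.png

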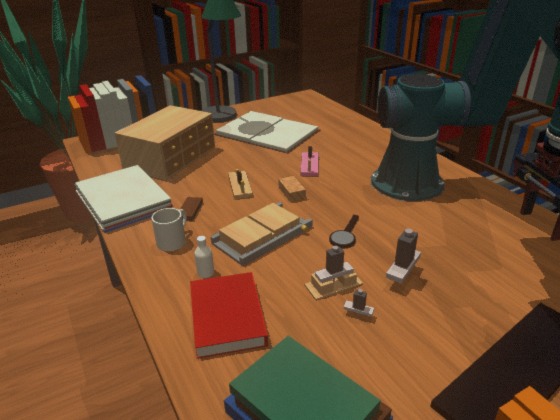

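View pics/top0.png

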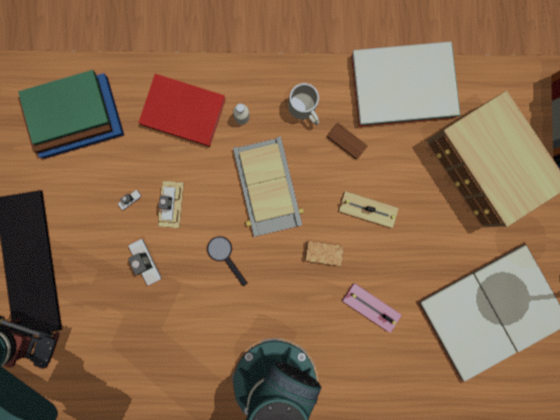

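The scene picture shows three gauge look-alikes: a small one at scene (360,303) / top (129,200), a middle one on the wooden holder at scene (335,265) / top (171,204), and a large one at scene (405,255) / top (145,262). I choose the middle one on the holder. The cradle is at top (267,186), the wooden marker at top (369,209), and the pink look-alike at top (372,307). I'll check the choice in a close crop.

```bash
python3 - <<'E'
from h import *
t=cv2.imread("pics/top0.png");s=cv2.imread("pics/scene0.png")
def cr(i,x,y,w,h,W,H):return cv2.resize(i[y:y+h,x:x+w],(W,H),interpolation=cv2.INTER_CUBIC)
a=np.hstack([cr(t,140,170,70,70,300,300),cr(t,225,130,85,115,222,300),cr(t,330,180,75,60,278,222).repeat(1,0) if 0 else cr(t,330,175,75,75,278,300)])
b=np.hstack([cr(s,295,235,100,75,400,300),cr(s,205,160,120,90,400,300)])
cv2.imwrite("pics/crop1.png",np.vstack([a,b]))
for nm,u,v,z in[("gauge base?",171,204,.05),("cap",166,203,.115),("cradle",267,186,.045),("tab",370,209,.051)]:print(nm,ray("top",u,v,z).round(4))
E
```

```text
gauge base? [0.4982 0.2895 0.05  ]
cap [0.4967 0.2903 0.115 ]
cradle [0.5507 0.0241 0.045 ]
tab [ 0.4882 -0.2621  0.051 ]
```

View pics/crop1.png

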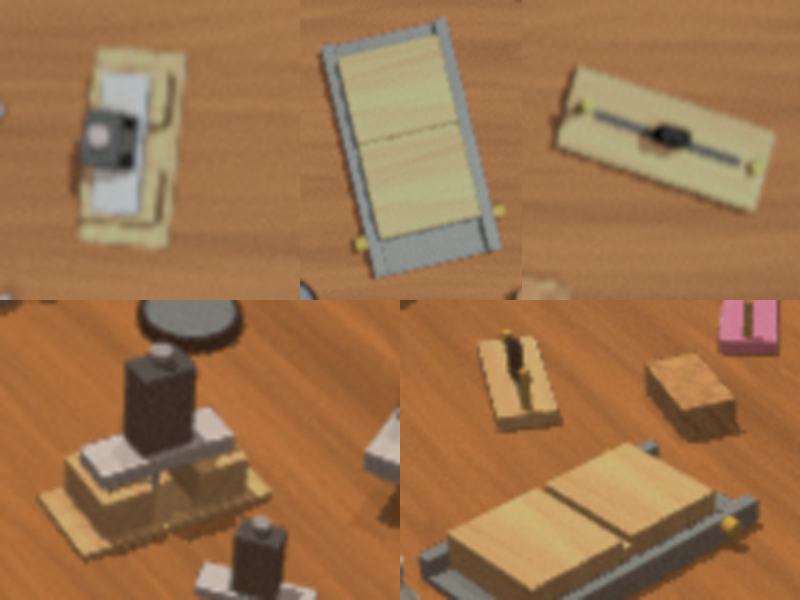

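The crop confirms the middle-sized gauge: block, base and cap on the two-block holder. The groove shows in the top view from about (248,185) to (285,177), and the marker's left end in the top view carries the taller post. Next I measure.

```bash
cat >> h.py <<'E'
def tri(a,b):
    A=[];y=[]
    for n,(u,v) in(("top",a),("scene",b)):
        c=camera_params(n);P=np.array(c["mtx"])@np.c_[np.array(c["R"]),np.array(c["t"])]
        for k,w in((0,u),(1,v)):
            r=P[k]-w*P[2];A.append(r[:3]);y.append(-r[3])
    return np.linalg.lstsq(np.array(A),np.array(y),rcond=None)[0]
def blob(im,box,lo,hi,mina=8):
    x,y,w,h=box;hsv=cv2.cvtColor(np.ascontiguousarray(im[y:y+h,x:x+w]),cv2.COLOR_BGR2HSV)
    m=cv2.inRange(hsv,np.array(lo),np.array(hi))
    cs,_=cv2.findContours(m,cv2.RETR_EXTERNAL,cv2.CHAIN_APPROX_NONE,offset=(x,y))
    return sorted([c for c in cs if len(c)>=mina],key=cv2.contourArea,reverse=True)
E
python3 - <<'E'
from h import *
t=cv2.imread("pics/top0.png");s=cv2.imread("pics/scene0.png")
def show(nm,n,im,box,lo,hi,z):
    for c in blob(im,box,lo,hi)[:2]:
        r=cv2.minAreaRect(c);p=cv2.boxPoints(r)
        w=np.array([ray(n,*q,z)[:2] for q in p]);ctr=w.mean(0);e=w[1]-w[0];f=w[2]-w[1]
        print(nm,cv2.contourArea(c),np.round(r[0],1),"ctr",ctr.round(4),"sides",np.linalg.norm(e).round(4),np.degrees(np.arctan2(e[1],e[0])).round(1),np.linalg.norm(f).round(4),np.degrees(np.arctan2(f[1],f[0])).round(1))
show("gbase","top",t,(150,175,40,55),(0,0,120),(180,50,255),.05)
show("gblock","top",t,(150,175,40,55),(0,0,0),(180,110,85),.10)
show("board","top",t,(230,135,75,105),(12,80,90),(30,255,255),.045)
show("cradle","top",t,(228,130,80,112),(0,0,60),(180,60,200),.026)
show("marker","top",t,(335,188,68,43),(12,70,110),(30,170,255),.016)
show("tab","top",t,(345,195,50,30),(0,0,0),(180,255,45),.051)
show("capS","scene",s,(315,240,40,25),(0,0,100),(180,60,255),.1)
show("tabS","scene",s,(225,165,30,30),(0,0,0),(180,255,45),.051)
for c,sc in((( 97/4.286+140,135/4.286+170),(295+165/4,235+350/4)),):
    print("cap tri",tri(c,sc))
# base corners in scene: left(82,465) right(235,435)-ish top surf; tall post tops
print("tall post",tri((330+65/3.707,175+105/3.99),(205+125/3.333,160+73/3.333)))
print("short post",tri((330+235/3.707,175+168/3.99),(205+107/3.333,160+33/3.333)))
E
```

```text
gbase 216.0 [167.9 203. ] ctr [0.5009 0.2982] sides 0.0913 -3.5 0.0336 -94.2
gbase 17.0 [162.5 201. ] ctr [0.5063 0.3132] sides 0.0138 -89.6 0.0111 -179.0
gblock 36.5 [167.3 202.6] ctr [0.4987 0.2898] sides 0.032 -8.4 0.0189 -99.1
board 7696.0 [267. 187.] ctr [0.5488 0.024 ] sides 0.2076 -89.5 0.2914 -179.8
cradle 4347.0 [267.  186.1] ctr [0.553  0.0239] sides 0.1418 -76.1 0.2595 -166.5
marker 2814.0 [368.5 209. ] ctr [ 0.4903 -0.2656] sides 0.1915 -89.6 0.1198 179.5
tab 4.0 [369.1 208.7] ctr [ 0.4891 -0.2596] sides 0.0071 -18.6 0.0228 -108.1
capS 39.0 [342.5 241.5] ctr [0.4625 0.2746] sides 0.0458 149.4 0.0123 53.8
capS 11.0 [335.5 247.5] ctr [0.4907 0.286 ] sides 0.0119 149.4 0.0119 55.2
cap tri [ 0.51513225  0.34065412 -0.08630285]
tall post [ 0.50896318 -0.19939897  0.05274922]
short post [ 0.46751193 -0.33435918  0.02405923]
```

```bash
python3 - <<'E'
from h import *
cap=tri((140+97/4.286,170+135/4.286),(295+164/4,235+48/4));print("cap",cap)
# base far-left corner / right corner (top surface), scene crop -> top crop
print("corner A",tri((140+105/4.286,170+213/4.286),(295+187/4,235+112/4)) )
B={}
for z in(.04,.045):
  for uv in((248,184.8),(285.5,176.7)): print(z,ray("top",*uv,z).round(4))
for z in (.115,.12,.125): print(z,ray("top",140+97/4.286,170+135/4.286,z).round(4))
# base ends in top view: (103,72),(153,72),(95,213),(140,213)
for q in((103,72),(153,72),(95,213),(140,213)): print(ray("top",140+q[0]/4.286,170+q[1]/4.286,.047).round(4))
# board corners in top view crop
for q in((338,55),(440,36),(482,217),(376,240)): print("board",ray("top",225+(q[0]-300)/2.612,130+q[1]/2.609,.045).round(4))
# cradle corners
for q in((322,46),(444,20),(500,246),(376,277)): print("cradle",ray("top",225+(q[0]-300)/2.612,130+q[1]/2.609,.026 ).round(4))
E
```

```text
cap [0.50021277 0.2997492  0.11385794]
corner A [0.4645663  0.29960153 0.05286837]
0.04 [0.5542 0.0772 0.04  ]
0.04 [ 0.5778 -0.0277  0.04  ]
0.045 [0.5537 0.0771 0.045 ]
0.045 [ 0.5772 -0.0274  0.045 ]
0.115 [0.5006 0.2992 0.115 ]
0.12 [0.5003 0.2981 0.12  ]
0.125 [0.5    0.2971 0.125 ]
[0.5461 0.3103 0.047 ]
[0.5464 0.2779 0.047 ]
[0.4546 0.3138 0.047 ]
[0.4548 0.2848 0.047 ]
board [0.6483 0.1016 0.045 ]
board [ 0.6698 -0.0076  0.045 ]
board [ 0.4754 -0.0535  0.045 ]
board [0.4501 0.0592 0.045 ]
cradle [0.6613 0.12   0.026 ]
cradle [ 0.691  -0.0125  0.026 ]
cradle [ 0.4451 -0.0742  0.026 ]
cradle [0.4107 0.0593 0.026 ]
```

```bash
cat >> h.py <<'E'
from scipy.spatial.transform import Rotation as Ro
def plan(x,y,z,yaw):
    s=state();R=Ro.from_quat(s["tcp_rot"]).as_matrix();d=R.T@(np.array([x,y,z])-s["eef_pos"])/0.05
    cur=np.degrees(np.arctan2(R[1,1],R[0,1]));t=(cur-yaw+90)%180-90
    print("units x,y,z",d.round(3),"turn",round(t/8,3),"yaw now",cur.round(2),"tilt",np.degrees(np.arccos(-R[2,2])).round(2),"pos",np.round(s["eef_pos"],4),"F",np.round(s["contact_force"],2),"t",s["t"])
E
python3 -c "
from h import *
plan(.5005,.298,.2219,-3.5)
t=cv2.imread('pics/top0.png').astype(float).sum(2)
th=np.radians(13.7);ex=np.array([np.cos(th),np.sin(th)]);ey=np.array([-ex[1],ex[0]]);C=np.array([.552,.0232])
for a in np.arange(-.006,.034,.002):
    v=[]
    for b in np.linspace(-.045,.045,40):
        p=proj('top',[*(C+a*ex+b*ey),.045]);v.append(cv2.remap(t.astype(np.float32),np.float32([[p[0]]]),np.float32([[p[1]]]),cv2.INTER_LINEAR)[0,0])
    v=np.array(v);print(round(a*1000),v[:13].mean().round(),v[13:27].mean().round(),v[27:].mean().round())
"
python3 -m handwheel '[-0.77,-0.32,0,0,87.8,-0.77,-0.32,0,0,87.8,-0.77,-0.32,0,0,87.8,-0.77,-0.32,0,0,87.8,-0.77,-0.32,0,0,87.8,-0.77,-0.32,0,0,87.8,-0.77,-0.32,0,0,87.8,-0.77,-0.32,0,0,87.8,-0.77,-0.32,0,0,87.8,-0.77,-0.32,0,0,87.8,0,0,0,0,87.8]'
python3 -m handwheel '[0,0,0,0.94,87.8,0,0,0,0.94,87.8,0,0,0,0.94,87.8,0,0,0,0.94,87.8,0,0,0,0.94,87.8,0,0,0,0.94,87.8,0,0,0,0.94,87.8,0,0,0,0.94,87.8,0,0,0,0.94,87.8,0,0,0,0.94,87.8,0,0,0,0,87.8]'
python3 -c "
from h import *
plan(.5005,.298,.063,-3.5)"
```

```text
units x,y,z [-7.683e+00 -3.229e+00  4.000e-03] turn 9.441 yaw now 72.02 tilt 0.09 pos [0.1849 0.5701 0.2219] F [ 0.11 -1.18  1.03] t 0.1
-6 473.0 475.0 474.0
-4 470.0 471.0 470.0
-2 468.0 468.0 468.0
0 469.0 468.0 468.0
2 472.0 471.0 469.0
4 477.0 475.0 471.0
6 482.0 480.0 475.0
8 483.0 484.0 480.0
10 478.0 478.0 477.0
12 458.0 457.0 455.0
14 436.0 437.0 435.0
16 438.0 440.0 439.0
18 460.0 463.0 461.0
20 478.0 480.0 479.0
22 483.0 486.0 485.0
24 485.0 487.0 485.0
26 484.0 486.0 484.0
28 484.0 484.0 483.0
30 482.0 482.0 481.0
32 477.0 481.0 481.0
t: 1.48
eef_pos: [0.5039, 0.2978, 0.2222]
tcp_rot: [0.158, 0.987, -0.0, 0.0]
contact_force: [0.9, -0.2, -0.4]
opening: 0.0884
finger_force: 0.0
t: 2.85
eef_pos: [0.5009, 0.3003, 0.2224]
tcp_rot: [0.726, 0.688, -0.0, -0.0]
contact_force: [0.1, -0.0, -0.3]
opening: 0.088
finger_force: 0.0
units x,y,z [-4.600e-02 -1.000e-03  3.187e+00] turn 0.054 yaw now -3.07 tilt 0.06 pos [0.5009 0.3003 0.2224] F [ 0.1  -0.04 -0.32] t 2.85
```

```bash
python3 -m handwheel '[-0.04,0,0.4,0.05,70,0,0,0.4,0,70,0,0,0.4,0,70,0,0,0.4,0,70,0,0,0.4,0,70,0,0,0.4,0,70,0,0,0.4,0,70,0,0,0.38,0,70,0,0,0,0,70]'
python3 - <<'E'
from h import *
plan(.5005,.298,.063,-3.5)
t=capture("top");s=capture("scene")
a=cv2.resize(t[160:260,110:230],(480,400),interpolation=cv2.INTER_CUBIC);b=cv2.resize(s[195:325,280:376],(295,400),interpolation=cv2.INTER_CUBIC)
cv2.imwrite("pics/pre.png",np.hstack([a,b])[:,:,::-1])
E
```

```text
t: 3.98
eef_pos: [0.5002, 0.2974, 0.0623]
tcp_rot: [0.728, 0.686, -0.002, -0.001]
contact_force: [-1.0, 0.0, 0.6]
opening: 0.0702
finger_force: 0.0
units x,y,z [ 0.012  0.006 -0.014] turn 0.009 yaw now -3.43 tilt 0.21 pos [0.5002 0.2974 0.0623] F [-1.04  0.02  0.6 ] t 3.975
```

View pics/pre.png

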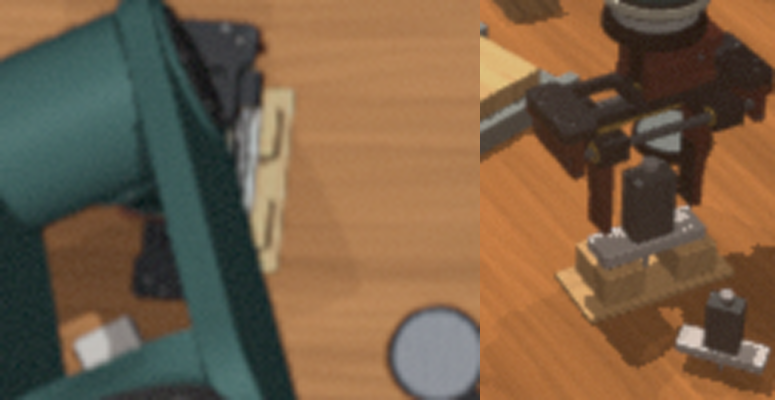

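The picture shows the fingers straddling the middle gauge's block (right panel, block at about (650,200)) and clear of the base. I close and lift.

```bash
python3 -m handwheel '[0,0,0,0,30,0,0,0,0,30,0,0,0,0,30,0,0,0,0,30,0,0,0,0,30]' 25
python3 -c "
from h import *
plan(.5,.2974,.0623,-3.5)"
python3 -m handwheel '[0,0,-0.2,0,30,0,0,-0.4,0,30,0,0,-0.5,0,30,0,0,-0.5,0,30,0,0,-0.4,0,30,0,0,0,0,30,0,0,0,0,30]'
python3 -c "
from h import *
plan(.5666,.0268,.1623,13.7)"
```

```text
t: 4.7
eef_pos: [0.5016, 0.2976, 0.0638]
tcp_rot: [0.729, 0.685, -0.0, -0.0]
contact_force: [-2.0, -0.8, 4.2]
opening: 0.0361
finger_force: 25.0
units x,y,z [-0.006 -0.033  0.031] turn -0.01 yaw now -3.58 tilt 0.03 pos [0.5016 0.2976 0.0638] F [-2.04 -0.8   4.18] t 4.7
t: 5.58
eef_pos: [0.5014, 0.2974, 0.163]
tcp_rot: [0.729, 0.685, -0.001, -0.0]
contact_force: [-0.3, -0.1, -3.0]
opening: 0.0359
finger_force: 25.0
units x,y,z [-5.319  1.639  0.015] turn -2.16 yaw now -3.58 tilt 0.06 pos [0.5014 0.2974 0.163 ] F [-0.33 -0.12 -2.99] t 5.575
```

```bash
python3 -m handwheel '[-0.3,0.1,0,0,30,-0.7,0.21,0,0,30,-0.7,0.21,0,0,30,-0.7,0.21,0,0,30,-0.7,0.21,0,0,30,-0.7,0.21,0,0,30,-0.7,0.21,0,0,30,-0.5,0.18,0,0,30,-0.31,0.1,0,0,30,0,0,0,-0.72,30,0,0,0,-0.72,30,0,0,0,-0.72,30,0,0,0,0,30,0,0,0.3,0,30,0,0,0.4,0,30,0,0,0.3,0,30,0,0,0,0,30,0,0,0,0,30]'
python3 - <<'E'
from h import *
plan(.5666,.0268,.105,13.7)
t=capture("top");s=capture("scene")
a=cv2.resize(t[120:245,215:315],(400,500),interpolation=cv2.INTER_CUBIC);b=cv2.resize(s[170:270,205:325],(400,333),interpolation=cv2.INTER_CUBIC)
b=np.vstack([b,np.zeros((167,400,3),np.uint8)])
cv2.imwrite("pics/above.png",np.hstack([a,b])[:,:,::-1])
E
```

```text
t: 7.82
eef_pos: [0.5674, 0.0275, 0.1138]
tcp_rot: [0.618, 0.786, 0.0, 0.0]
contact_force: [-0.2, 0.2, -2.2]
opening: 0.0359
finger_force: 25.0
units x,y,z [-0.01  -0.02   0.176] turn -0.002 yaw now 13.69 tilt 0.01 pos [0.5674 0.0275 0.1138] F [-0.16  0.2  -2.17] t 7.825
```

View pics/above.png

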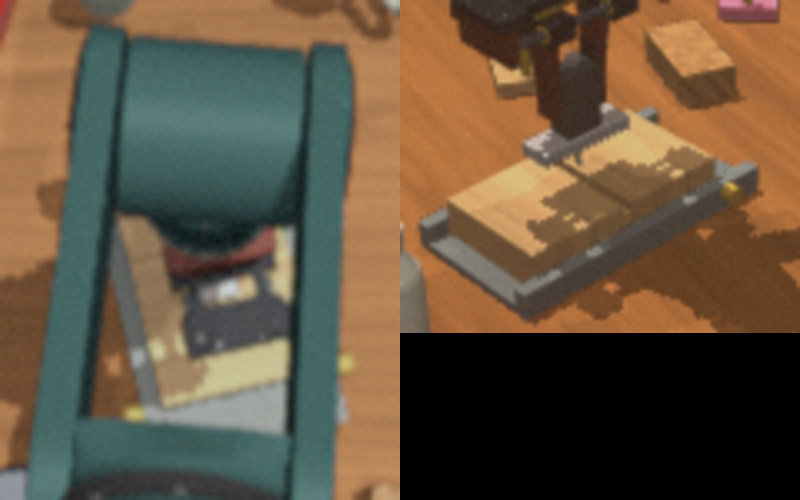

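The gauge is held upright, with its probe (scene panel, about (578,158)) just above the groove line. I lower it gently and watch the force.

```bash
python3 -m handwheel '[-0.01,-0.02,0.1,0,30,0,0,0.1,0,30,0,0,0.06,0,30,0,0,0,0,30,0,0,0,0,30]'
python3 -m handwheel '[0,0,0.04,0,30,0,0,0.04,0,30,0,0,0.04,0,30,0,0,0,0,30,0,0,0,0,30]'
python3 -m handwheel '[0,0,0.04,0,30,0,0,0,0,30,0,0,0,0,30]'
python3 -c "
from h import *
plan(.5666,.0268,.0738,13.7)"
```

```text
t: 8.55
eef_pos: [0.5664, 0.0268, 0.1007]
tcp_rot: [0.618, 0.786, -0.0, 0.0]
contact_force: [-1.2, 0.7, -3.2]
opening: 0.0358
finger_force: 25.0
t: 9.18
eef_pos: [0.5664, 0.0268, 0.0947]
tcp_rot: [0.618, 0.786, 0.0, 0.0]
contact_force: [0.6, -0.2, -0.7]
opening: 0.0357
finger_force: 25.0
t: 9.55
eef_pos: [0.5664, 0.0268, 0.0926]
tcp_rot: [0.618, 0.786, 0.0, 0.0]
contact_force: [0.6, 0.0, -1.1]
opening: 0.0359
finger_force: 25.0
units x,y,z [-0.001  0.004  0.377] turn -0.0 yaw now 13.7 tilt 0.01 pos [0.5664 0.0268 0.0926] F [ 0.56  0.01 -1.11] t 9.55
```

```bash
python3 -m handwheel '[0,0,0.04,0,30,0,0,0,0,30,0,0,0,0,30]'|grep -E "force|eef"
for i in 1 2; do python3 -m handwheel '[0,0,0,0,30]'|grep contact; done
echo slide+; python3 -m handwheel '[0,0.04,0,0,30,0,0,0,0,30]'|grep contact
python3 -m handwheel '[0,0.03,0,0,30,0,0,0,0,30]'|grep -E "contact|eef"
```

```text
eef_pos: [0.5664, 0.0268, 0.0906]
contact_force: [0.0, 0.2, -0.4]
finger_force: 25.0
contact_force: [0.5, -1.1, -0.6]
contact_force: [0.2, -0.6, -1.9]
slide+
contact_force: [-1.4, -1.2, -0.8]
eef_pos: [0.5699, 0.0278, 0.0906]
contact_force: [-0.6, 0.3, -0.4]
```

```bash
for i in 1 2 3 4; do python3 -m handwheel '[0,0.03,0,0,30,0,0,0,0,30]'|grep -E "contact|eef"; done
```

```text
eef_pos: [0.5716, 0.0281, 0.0907]
contact_force: [-0.6, -0.0, -0.6]
eef_pos: [0.5729, 0.0283, 0.0907]
contact_force: [-0.4, -0.1, -0.5]
eef_pos: [0.5744, 0.0287, 0.0907]
contact_force: [-0.7, 0.4, -1.9]
eef_pos: [0.5758, 0.0291, 0.0907]
contact_force: [-0.8, -0.2, -1.3]
```

```bash
python3 -m handwheel '[0,-0.08,0,0,30,0,-0.08,0,0,30,0,-0.04,0,0,30,0,0,0,0,30]'|grep -E "contact|eef"; for i in 1 2 3 4 5 6; do python3 -m handwheel '[0,-0.03,0,0,30,0,0,0,0,30]'|grep -E "contact|eef"; done
```

```text
eef_pos: [0.5643, 0.0266, 0.0902]
contact_force: [-1.2, -0.8, -1.8]
eef_pos: [0.5642, 0.0263, 0.0906]
contact_force: [-0.1, 0.6, -2.9]
eef_pos: [0.563, 0.026, 0.0907]
contact_force: [1.0, -0.4, -2.4]
eef_pos: [0.5613, 0.0256, 0.0907]
contact_force: [0.1, 0.6, -2.7]
eef_pos: [0.5601, 0.0253, 0.0907]
contact_force: [1.1, -0.1, -4.0]
eef_pos: [0.5597, 0.0251, 0.0909]
contact_force: [3.6, 1.8, -4.2]
eef_pos: [0.5595, 0.0249, 0.0911]
contact_force: [6.5, 1.8, -6.8]
```

The probe dropped in and met the −x wall at TCP x ≈ 0.560, with lateral force rising and no spring load. I move back about 5 mm commanded to centre it, then press.

```bash
python3 -m handwheel '[0,0.05,0,0,30,0,0.05,0,0,30,0,0,0,0,30,0,0,0,0,30]'|grep -E "contact|eef"
python3 -m handwheel '[0,0,0.06,0,30,0,0,0.06,0,30,0,0,0.06,0,30,0,0,0,0,30]'|grep -E "contact|eef"
python3 -m handwheel '[0,0,0.04,0,30,0,0,0.04,0,30,0,0,0,0,30,0,0,0,0,30]'|grep -E "contact|eef"
python3 -c "
from h import *
plan(.562,.0254,.0738,13.7)"
```

```text
eef_pos: [0.5612, 0.0257, 0.0904]
contact_force: [-0.5, -0.0, -2.4]
eef_pos: [0.5618, 0.0257, 0.0814]
contact_force: [-0.7, -0.4, -1.1]
eef_pos: [0.5619, 0.0257, 0.0776]
contact_force: [-1.1, -0.8, -0.5]
units x,y,z [-0.007  0.001  0.075] turn 0.001 yaw now 13.7 tilt 0.01 pos [0.5619 0.0257 0.0776] F [-1.09 -0.83 -0.47] t 15.175
```

```bash
for i in 1 2 3; do python3 -m handwheel '[0,0,0.02,0,30,0,0,0,0,30]'|grep -E "contact|eef"; done; for i in 1 2; do python3 -m handwheel '[0,0,0.01,0,30,0,0,0,0,30]'|grep -E "contact|eef"; done
```

```text
eef_pos: [0.5618, 0.0257, 0.0766]
contact_force: [-1.8, -0.4, 0.1]
eef_pos: [0.5619, 0.0257, 0.0756]
contact_force: [-0.8, 0.3, 0.9]
eef_pos: [0.5619, 0.0257, 0.0746]
contact_force: [-1.4, -0.9, -0.1]
eef_pos: [0.5619, 0.0257, 0.0741]
contact_force: [-2.3, -0.8, 1.5]
eef_pos: [0.5619, 0.0257, 0.0739]
contact_force: [-1.7, -0.8, 3.9]
```

```bash
for i in 1 2; do python3 -m handwheel '[0,0,0.01,0,30,0,0,0,0,30]'|grep -E "contact|eef"; done
```

```text
eef_pos: [0.5619, 0.0257, 0.0738]
contact_force: [-3.5, -0.3, 9.1]
eef_pos: [0.5619, 0.0257, 0.0738]
contact_force: [-4.4, 0.6, 12.1]
```

```bash
python3 -m handwheel '[0,0,0,0,60,0,0,0,0,60,0,0,0,0,60,0,0,-0.2,0,60,0,0,-0.5,0,60,0,0,-0.6,0,60,0,0,-0.6,0,60,0,0,-0.6,0,60,0,0,-0.5,0,60]'
python3 -m handwheel '[0.5,0,0,0,60,0.8,0,0,0,60,0.8,0,0,0,60,0.8,0,0,0,60,0.8,0,0,0,60,0,0,0,0,60]'
python3 - <<'E'
from h import *
plan(.4886,-.261,.2,-17)
t=capture("top");s=capture("scene")
cv2.imwrite("pics/t1.png",t[:,:,::-1]);cv2.imwrite("pics/s1.png",s[:,:,::-1])
a=cv2.resize(t[120:245,215:315],(480,600),interpolation=cv2.INTER_CUBIC)[:400];b=cv2.resize(s[180:260,230:310],(400,400),interpolation=cv2.INTER_CUBIC)
a=cv2.resize(t[120:245,215:315],(320,400),interpolation=cv2.INTER_CUBIC)
cv2.imwrite("pics/placed.png",np.hstack([a,b])[:,:,::-1])
E
```

```text
t: 18.05
eef_pos: [0.5622, 0.0258, 0.2246]
tcp_rot: [0.618, 0.786, 0.0, 0.001]
contact_force: [-0.5, 0.3, 0.1]
opening: 0.0598
finger_force: 0.0
t: 18.8
eef_pos: [0.5174, 0.2077, 0.2232]
tcp_rot: [0.616, 0.787, 0.0, -0.0]
contact_force: [0.2, -0.4, 0.6]
opening: 0.0597
finger_force: 0.0
units x,y,z [-8.962 -2.81   0.458] turn 3.861 yaw now 13.89 tilt 0.04 pos [0.5174 0.2077 0.2232] F [ 0.19 -0.43  0.62] t 18.8
```

View pics/placed.png

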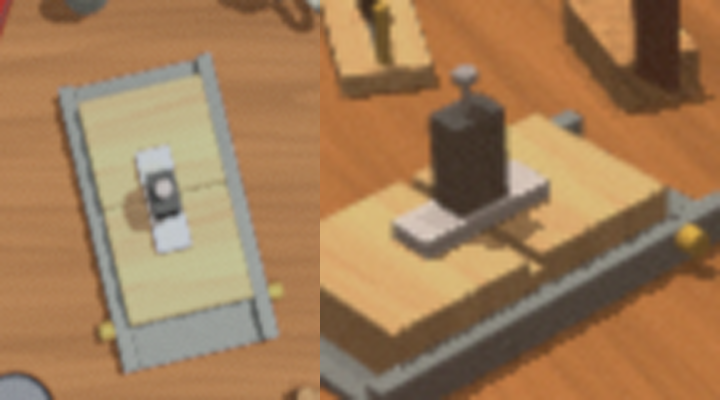

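The gauge stands flat across the groove, with the cap well above the block (scene crop (465,72)). I read the cap's height.

```bash
python3 - <<'E'
from h import *
s0=cv2.imread("pics/scene0.png");s1=cv2.imread("pics/s1.png");t1=cv2.imread("pics/t1.png");t0=cv2.imread("pics/top0.png")
def cap(im,box,lo=(0,0,105),hi=(180,45,255)):
    cs=blob(im,box,lo,hi,4)
    return [(cv2.boundingRect(c),np.round(c.reshape(-1,2).mean(0),1).tolist(),cv2.contourArea(c)) for c in cs]
c1=cap(s1,(250,190,20,12));print("s1",c1);print("s0",cap(s0,(326,242,20,13)))
print("t1",cap(t1,(260,172,12,15),(0,0,120)));print("t0",cap(t0,(158,196,9,11),(0,0,120)))
print("ref free cap top proj",proj("scene",[.5005,.298,.115]))
for d in(6,9,12,15,18):print(d,proj("scene",[.562,.0257,.125+.024-d/1000]),proj("top",[.562,.0257,.125+.024-d/1000]))
print("block top proj",proj("scene",[.562,.0257,.115]),proj("top",[.562,.0257,.115]))
a=cv2.resize(s1[188:220,240:280],(600,480),interpolation=cv2.INTER_NEAREST)
b=cv2.resize(s0[238:270,316:326+10],(300,480),interpolation=cv2.INTER_NEAREST)[:,:200]
cv2.imwrite("pics/cap.png",np.hstack([a,b]))
E
```

```text
s1 [((258, 194, 3, 2), [258.8, 194.4], 1.5)]
s0 [((333, 246, 6, 3), [335.3, 247.1], 8.5), ((336, 242, 10, 2), [340.7, 242.3], 5.5)]
t1 [((260, 172, 11, 10), [264.5, 175.6], 35.5), ((271, 183, 1, 4), [271.0, 184.5], 0.0), ((261, 183, 1, 3), [261.0, 184.0], 0.0)]
t0 [((160, 199, 6, 5), [162.4, 201.0], 17.0)]
ref free cap top proj [335.23029828 246.26067147]
6 [258.31036033 192.21838258] [266.6511936  177.87613648]
9 [258.3606614  193.19143068] [266.64419719 178.01118617]
12 [258.41083593 194.16203129] [266.63723409 178.14559287]
15 [258.46088443 195.13019363] [266.63030406 178.27936118]
18 [258.51080735 196.09592687] [266.62340687 178.41249563]
block top proj [258.77496158 201.20585426] [266.58716694 179.1120245 ]
```

View pics/cap.png

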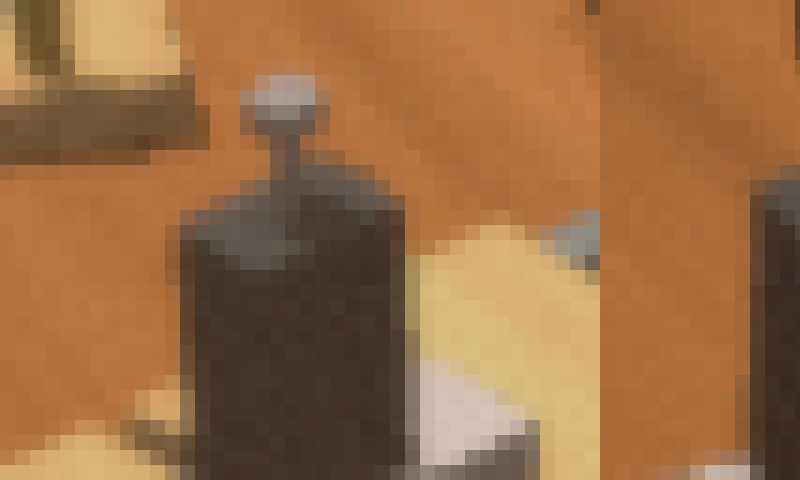

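```bash
python3 - <<'E'
from h import *
s0=cv2.imread("pics/scene0.png").astype(float)
S=np.mean([capture("scene").astype(float)[:,:,::-1] for _ in range(8)],0)
def prof(im,cols,r0,r1):
    p=im[r0:r1,cols].mean(1);return [(r0+i,int(q[0]),int(q[2])) for i,q in enumerate(p)]
print("s1 B,R",prof(S,[258,259],190,206));print("s0",prof(s0,[335,336],242,262))
for n,P in(("s0",[.5005,.298]),("s1",[.562,.0257])):
    print(n,[(z,proj("scene",[*P,z+ (.035 if n=="s0" else .045)]).round(2).tolist()) for z in(.07,.08,.092)])
E
```

```text
s1 B,R [(190, 63, 182), (191, 63, 182), (192, 78, 181), (193, 138, 175), (194, 147, 170), (195, 116, 135), (196, 77, 100), (197, 65, 105), (198, 65, 109), (199, 66, 105), (200, 69, 92), (201, 70, 88), (202, 64, 84), (203, 64, 83), (204, 76, 92), (205, 57, 77)]
s0 [(242, 80, 94), (243, 40, 63), (244, 30, 57), (245, 62, 80), (246, 130, 150), (247, 140, 161), (248, 133, 155), (249, 82, 101), (250, 58, 80), (251, 47, 66), (252, 56, 74), (253, 70, 85), (254, 52, 71), (255, 41, 62), (256, 38, 61), (257, 38, 61), (258, 38, 60), (259, 37, 60), (260, 35, 58), (261, 36, 60)]
s0 [(0.07, [335.05, 249.71]), (0.08, [335.23, 246.26]), (0.092, [335.45, 242.08])]
s1 [(0.07, [258.77, 201.21]), (0.08, [258.61, 198.02]), (0.092, [258.41, 194.16])]
```

```bash
python3 - <<'E'
from h import *
for n,P,yaw,zb,fc,cap in(("s0",[.5005,.298],-3.4,.035,253.8,247.07),("s1",[.562,.0257],13.7,.045,204.6,193.8)):
    t=np.radians(yaw);ex=np.array([np.cos(t),np.sin(t)]);ey=np.array([-ex[1],ex[0]])
    c=[proj("scene",[*(np.array(P)+a*.018*ex+b*.012*ey),zb+.07]).round(2).tolist() for a in(1,-1) for b in(1,-1)]
    front=max(q[1] for q in c);k=(proj("scene",[*P,zb+.08])-proj("scene",[*P,zb+.1]))[1]/20
    print(n,"corners",c,"front err",fc-front,"cap height above underside mm:",70+ (proj("scene",[*P,zb+.07])[1]+(fc-front)-cap)/k, "uncorrected",70+(proj("scene",[*P,zb+.07])[1]-cap)/k)
E
```

```text
s0 corners [[331.03, 254.66], [325.77, 249.07], [344.38, 250.35], [338.96, 244.89]] front err -0.8599999999999852 cap height above underside mm: 75.08072885944767 uncorrected 77.54093319523125
s1 corners [[256.56, 205.34], [250.79, 201.99], [266.73, 200.42], [260.93, 197.19]] front err -0.7400000000000091 cap height above underside mm: 90.66347538802286 uncorrected 92.95740069449977
```

The camera reading puts the cap about 93–96 mm above the underside, so the groove is about 8.5–11 mm deep. The probe was free 7 mm below the board, which agrees. The tab therefore goes to the short post.

```bash
python3 -m handwheel '[-0.4,-0.13,0,0,60,-0.75,-0.23,0,0,60,-0.75,-0.23,0,0,60,-0.75,-0.23,0,0,60,-0.75,-0.23,0,0,60,-0.75,-0.24,0,0,60,-0.75,-0.24,0,0,60,-0.75,-0.24,0,0,60,-0.75,-0.24,0,0,60,-0.75,-0.24,0,0,60,-0.75,-0.24,0,0,60,-0.75,-0.24,0,0,60,-0.36,-0.11,0,0,60,0,0,0,0.77,60,0,0,0,0.77,60,0,0,0,0.77,60,0,0,0,0.77,60,0,0,0,0.77,60,0,0,0,0,60]'|grep -E "eef|contact"
python3 - <<'E'
from h import *
print(tri((369.5,208.5),(238.6,171.4)))
plan(.4886,-.261,.03,-17)
E
```

```text
eef_pos: [0.4864, -0.2655, 0.2227]
contact_force: [0.0, -0.7, -0.3]
[ 0.49132858 -0.26033702  0.05771576]
units x,y,z [0.098 0.018 3.853] turn -0.004 yaw now -17.03 tilt 0.03 pos [ 0.4864 -0.2655  0.2227] F [ 0.01 -0.73 -0.33] t 21.675
```

```bash
python3 -m handwheel '[0.1,0.02,0.4,0,60,0,0,0.5,0,60,0,0,0.5,0,60,0,0,0.5,0,60,0,0,0.5,0,60,0,0,0.4,0,60,0,0,0.3,0,60,0,0,0,0,60]'|grep -E "eef|contact"
python3 - <<'E'
from h import *
t=capture("top");s=capture("scene")
a=cv2.resize(t[150:260,310:420],(400,400),interpolation=cv2.INTER_CUBIC);b=cv2.resize(s[130:210,200:280],(400,400),interpolation=cv2.INTER_CUBIC)
cv2.imwrite("pics/tab.png",np.hstack([a,b])[:,:,::-1])
E
```

```text
eef_pos: [0.4885, -0.2608, 0.0668]
contact_force: [0.4, 0.5, -0.1]
```

View pics/tab.png

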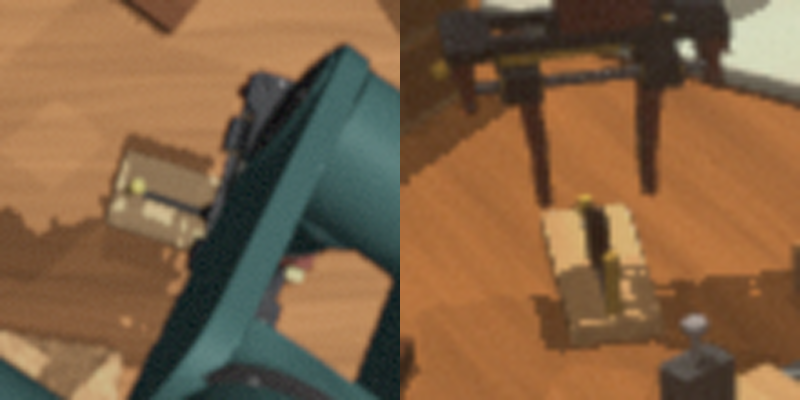

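The fingers straddle the tab (right panel, tab about (597,230)) and are level with it. I lower, pinch and slide towards the short post (tool −x).

```bash
python3 -m handwheel '[0,0,0.35,0,60,0,0,0.35,0,60,0,0,0,0,5,0,0,0,0,5,0,0,0,0,5,0,0,0,0,5]' 15
python3 -m handwheel '[-0.2,0,0,0,5,-0.2,0,0,0,5,-0.2,0,0,0,5,-0.2,0,0,0,5,0,0,0,0,5]' | grep -E "eef|contact|open"
for i in 1 2 3 4 5; do python3 -m handwheel '[-0.06,0,0,0,5,0,0,0,0,5]' | grep -E "eef|contact"; done
```

```text
t: 23.52
eef_pos: [0.4897, -0.2616, 0.0333]
tcp_rot: [0.804, 0.594, 0.0, 0.001]
contact_force: [0.9, -0.3, -0.3]
opening: 0.0236
finger_force: 0.0
eef_pos: [0.4778, -0.3014, 0.033]
contact_force: [2.2, -2.5, 2.8]
opening: 0.0139
eef_pos: [0.4773, -0.3031, 0.033]
contact_force: [2.9, -2.0, 4.1]
eef_pos: [0.4764, -0.3058, 0.033]
contact_force: [4.4, -0.2, 5.3]
eef_pos: [0.4756, -0.3086, 0.033]
contact_force: [3.7, -0.8, 5.2]
eef_pos: [0.4747, -0.3115, 0.033]
contact_force: [4.4, -1.2, 4.1]
eef_pos: [0.4744, -0.3123, 0.033]
contact_force: [9.5, 7.2, 7.2]
```

```bash
python3 -m handwheel '[-0.06,0,0,0,5,0,0,0,0,5]' | grep -E "eef|contact|open"
python3 -m handwheel '[0.04,0,0,0,5,0,0,0,0,45,0,0,0,0,45,0,0,0,0,45,0,0,-0.3,0,45,0,0,-0.6,0,45,0,0,-0.8,0,45,0,0,-0.8,0,45,0,0,-0.8,0,45,0,0,-0.4,0,45]' | grep -E "eef|contact|open"
python3 -m handwheel '[-0.5,-0.3,0,0,45,-0.7,-0.3,0,0,45,-0.7,-0.3,0,0,45,-0.7,-0.3,0,0,45,-0.5,-0.3,0,0,45,0,0,0,0,45]' | grep eef
python3 - <<'E'
from h import *
t=capture("top");s=capture("scene");print(state()["t"])
a=cv2.resize(t[150:260,310:420],(400,400),interpolation=cv2.INTER_CUBIC);b=cv2.resize(s[140:250,200:310],(400,400),interpolation=cv2.INTER_CUBIC)
cv2.imwrite("pics/end.png",np.hstack([a,b])[:,:,::-1])
E
```

```text
eef_pos: [0.4741, -0.313, 0.0329]
contact_force: [14.4, 14.5, 7.3]
opening: 0.014
eef_pos: [0.4734, -0.3156, 0.2213]
contact_force: [-0.1, -0.2, -0.1]
opening: 0.0448
eef_pos: [0.3541, -0.4422, 0.2186]
27.75
```

View pics/end.png

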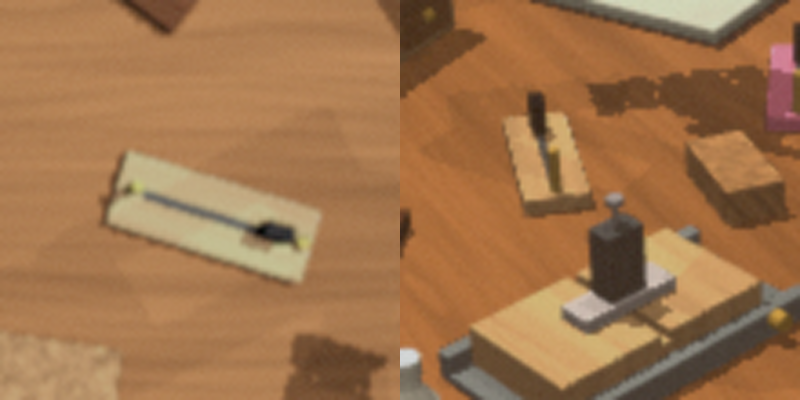

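The tab is against the short post (left panel (275,233)), and the gauge is still standing flat across the groove. I hand in.

```bash
python3 -c "
from rig import *
print(hand_in())"
```

```text
the job is handed in; nothing more can be done
None
```

I handed the job in with the gauge standing released and flat across the groove. From the camera I judged the groove about 8.5–11 mm deep, so I slid the tab fully to the short post. `hand_in()` gave no verdict.

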